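# Lock the cigar-mould press with its pin

### The job

Lock the mould press: swing its hand lever up towards upright until the hole in the locking plate lines up with the pin's hole, then push the locking pin fully home through the plate and the cheek behind it, so that its head sits against the guide block. The fit differs from press to press, so feel for it with the pin. Leave the jar, the steel tube and the spare mould half alone.

Things in the scene. Friction and masses are not known exactly. Their poses are not given: they have to be found in the camera images.
- press: The mould press, fixed to the bench: wooden bed (x -140..160, y -290..120, top at z 20 mm), on its -y part a dark wooden mould under a platen and cross shaft, on its +y part lever and pin. Origin on the bench top straight below the lever's pivot, z up. In its frame, along the pin's axis from +y to -y: guide block y 74..14 mm, gap, lever's locking plate y 4..-4, gap, fixed steel cheek y -8..-24.
- pivot (a point): Lever's pivot, a horizontal axis along the press's y; press frame (0, 0, 110) mm.
- guide_mouth (a point): Centre of the outer (+y) face of the pin's fixed guide block, where the pin's head must come to rest; press frame (75, 74, 110) mm. Steel block of 44 x 44 mm section with a 13 mm bore along y, parallel to the pivot; nothing stands above it or beyond its +y face but the pin.
- cheek_hole (a point): Mouth of the 15 mm hole in the fixed cheek behind the locking plate, in line with the guide; press frame (75, -8, 110) mm. Axes as the press. The cheek's top is at z 150 mm.
- lever (a joint): Hand lever's angle, rad: 0 upright, negative leans to the press's +x (away from the robot), positive to -x; limits -0.8, 0.35; starts -0.55 to -0.3. No stop or click, stays where left, 4 to 7 N at the grip moves it. It carries an 8 mm steel locking plate with one 14 mm hole 75 mm from the pivot, clamped on by hand: hole and pin meet at a lever angle within 0.11 of 0, which no reading here shows.
- lever_grip (a point): Point on the centre line of the lever's grip, 115 mm from the pivot, at press y = 4 mm. The grip is a round light-wood rod of 24 mm diameter from 80 to 150 mm from the pivot, on a flat steel bar, standing free on all sides.
- pin: Loose steel locking pin waiting in the guide: 12 mm shank 105 mm long, round nose, black head 26 mm across, 12 mm thick. Origin on the axis under the head, shank along its -y. Origin at press y 112..119 mm at start, 109 with the nose on the plate, 74 home. Blocked at about 109..104 if the hole is over some 3 mm (0.04 rad of lever) off; nearer, a push of up to 20 N works nose and lever into line.
- jar: White plastic jar, 60 mm in diameter, 85 mm tall, a bystander standing beside the press; origin under its centre.
- tube: Short steel tube standing on end, 30 mm in diameter, 70 mm tall, a bystander; origin under its centre.
- mouldhalf: Spare dark wooden mould half lying on the bench, 160 x 60 x 28 mm, a bystander; origin under its centre.
Not all that is in view belongs to the job. What is shaped like the pin but green is not meant.

How it is judged (in metres and radians):
On the way, in this order (a step that is already met when the one before it is completed fails the run):
1. the lever has been swung up near upright (within 0.2 rad) while the pin is still out of the plate (value of joint lever between -0.2 and 0.2 rad and y of pin in the frame of press above 0.098 m), for 0.1 s.
2. the pin has gone through the plate (y of pin in the frame of press below 0.092 m and value of joint lever between -0.2 and 0.2 rad), for 0.05 s.
At the end, for the whole second after the job is handed in: The pin is through the plate and the cheek, at rest in its guide with its head within 4 mm of the guide block (pin origin at press y below 78 mm, within 5 mm of the guide's axis, parallel within 0.08 rad), and the lever stands within 0.2 rad of upright (y of pin in the frame of press below 0.078 m and x of pin in the frame of press between 0.07 and 0.08 m and z of pin in the frame of press between 0.105 and 0.115 m and angle between the y axis of pin and the y axis of press, either way round below 0.08 rad and value of joint lever between -0.2 and 0.2 rad and linear speed of pin below 0.02 m/s); the robot touches nothing.
It fails at once if the jar pushed more than 25 mm from its place or knocked over (distance of jar from where it was at the start of the episode above 0.025 m or angle between jar's own z axis and vertical above 0.5 rad).
It fails at once if the steel tube pushed more than 25 mm from its place or knocked over (distance of tube from where it was at the start of the episode above 0.025 m or angle between tube's own z axis and vertical above 0.5 rad).
It fails at once if the spare mould half pushed more than 25 mm from its place or knocked over (distance of mouldhalf from where it was at the start of the episode above 0.025 m or angle between mouldhalf's own z axis and vertical above 0.5 rad).
It also fails if it takes over 72 s, if anything falls off the work surface, if the arm or the gripper's body presses on something with over 40 N, if the wrist force passes 120 N, or if a joint passes its speed limit or range.

### The arm

A 6-joint arm with a two-finger parallel gripper is mounted at the origin on the work surface. World frame = base frame: x ahead of the robot, y to its left, z up, the work surface at z = 0. Lengths are in m, angles in degrees, forces in N, time in s.
With the tool pointing down it reaches from about 0.4 to 0.825 m from the base axis. Payload 7 kg.
Tool frame: the origin (TCP) lies on the front face of the gripper's body, between the roots of the fingers; the fingertips stand 66 mm ahead of it and the grasp point (between the pads) lies 47 mm ahead of it (ctrl.grasp_offset is the z of the grasp point in the tool frame, in m); z points along the fingers, y is the direction in which the jaws open and shut (so a half turn about z gives the same grasp; the last joint's range is limited). The gripper opens to 88 mm and grips with 3 to 60 N. Pads are 19 mm wide; open, the fingers measure 130 mm over their backs; the gripper's body (78 mm by 193 mm) begins 47 mm behind the grasp point.
Start: joints at [80.965, 20.546, 0.682, 0, -70.136, -16.507], TCP at [0.291, 0.609, 0.292] pointing down, gripper open.
Joint ranges: [-176.03, 176.03], [-82.01, 121.73], [-58.28, 71.71], [-173.87, 95.51], [-174.79, -0.11], [-173.66, 173.66]. Speed limits (degrees/s): [136.94, 136.94, 172.46, 180, 180, 180].

### API

Orientations are given as [roll, pitch, yaw] about the fixed x, y, z axes, in that order (R = Rz(yaw) Ry(pitch) Rx(roll)).
In Python, from plant import ctrl gives the robot as it stands.
- The arm moves only by the shell command python3 -m creep 'ROWS'. ROWS is JSON, a list of rows, each a list of 7 numbers: the turn, a rotation vector about the tool's x, y, z in rad, then the shift along the tool's x, y, z in m, then the opening, from 0 (shut) to 1 (fully open). In form: [[wx, wy, wz, dx, dy, dz, grip], ...]. A call has 1 to 12 rows; each row is the pose to reach, as a shift and turn from the pose commanded when the call began, along the tool's axes at that moment; what a row does not reach only later rows make up. A row lasts 1/12 s, in which the tool goes at most 41.7 mm and 7.16 degrees, less where a joint would pass 70% of its speed; a pose out of reach is approached as far as the arm can. A call with a gripper value outside its range is refused whole. The fingers move at their own pace and stop on an object; the grip force is fixed at half the most. Time passes only in rows, so rows that repeat a pose let the fingers close. It gives the time, the measured TCP pose, the force and the opening at its end, in the units of the state.
- ctrl.get_obs(): the state, without advancing time (a new reading comes with each control period).
- ctrl.snapshot(name): name is "side" or "top" or "wrist"; returns the picture (480x640x3 uint8, blue, green, red); there is no depth.
- ctrl.camera_model(name): a dict with "K" (3x3 intrinsics, pixels), "rvec" (rotation vector, rad) and "tvec" (3), from world to camera coordinates, as OpenCV has them. Camera axes: x right, y down, z forward; pixel columns grow to the right and rows downward; lengths in m; the calibration is good to about 2 mm. The wrist camera is an equidistant fisheye: a pixel r from the principal point sees the ray r / f radians off the axis. A picture is of the moment at which its call begins: read the wrist's pose just before it. camera_model takes no time and is no camera call; for the wrist camera it gives the pose at the moment of the call.
- ctrl.close_job(): hands the job in, once; it reports no verdict.
The state is a dict: "clock": time; "joint_pos": joint angles; "qvel": joint speeds; "tau": joint torques, N m; "tool_pos": TCP position; "orientation": TCP orientation; "force": force on the tool from outside, world axes, zero at the start; "moment": the same for the moment, N m; "opening": finger opening in m.
Only numpy, scipy, OpenCV 4.12 (cv2) and the standard library are available. Lean on these libraries where they do the work, as an engineer would, in place of code of your own. Each camera call takes 0.05 s, during which the arm holds its last target.

## Working session

There is one attempt and no reset: what is moved stays moved. The work goes in short steps, Python scripts to look and compute and a shell command to move; the robot and the scene stay as the last step left them, time stands still between calls to the robot, and variables do not carry over. Pictures are saved under pics/ and viewed, and the job is handed in when it is done.

```bash
mkdir -p pics; ls; python3 - <<'E'
from plant import ctrl
import cv2
print(ctrl.get_obs())
for n in ("side","top","wrist"):
    m=ctrl.camera_model(n); print(n,m)
    cv2.imwrite(f"pics/{n}0.png",ctrl.snapshot(n))
E
```

```text
pics
{'clock': 0.0, 'joint_pos': array([ 8.09648432e+01,  2.05910359e+01,  6.33040775e-01, -2.08000324e-02,
       -7.01350383e+01, -1.65079512e+01]), 'qvel': array([0.02060698, 0.01783639, 0.11865345, 0.05887257, 0.169434  ,
       0.06642804]), 'tau': array([ 1.12059966e-03, -5.82713699e+01,  2.93068725e+01,  6.99735671e+00,
        7.16081529e-03, -1.50202518e-04]), 'tool_pos': array([0.2908896 , 0.6086773 , 0.29121939]), 'orientation': array([ 1.79905245e+02, -7.69065449e-03, -2.55501855e+01]), 'force': array([-1.1105743 , -0.54399902, -0.02397188]), 'moment': array([ 0.10694482, -0.03943813,  0.02113487]), 'opening': 0.08741641111345043}
side {'K': array([[445.04581323,   0.        , 325.07694367],
       [  0.        , 445.04581323, 238.61963189],
       [  0.        ,   0.        ,   1.        ]]), 'rvec': array([ 2.22564492, -0.34359948,  0.17956306]), 'tvec': array([-0.45839824,  0.3100077 ,  0.574288  ])}
top {'K': array([[548.13714247,   0.        , 314.35452218],
       [  0.        , 548.13714247, 236.55956292],
       [  0.        ,   0.        ,   1.        ]]), 'rvec': array([ 2.16661758, -2.19119283,  0.12501448]), 'tvec': array([0.14182796, 0.54139316, 1.12393502])}
wrist {'K': array([[371.64829954,   0.        , 319.70939747],
       [  0.        , 371.64829954, 235.92598678],
       [  0.        ,   0.        ,   1.        ]]), 'rvec': array([-1.56966694,  2.49316631,  0.39350731]), 'tvec': array([ 0.67509584, -0.03927749,  0.39210003])}
```

View pics/side0.png

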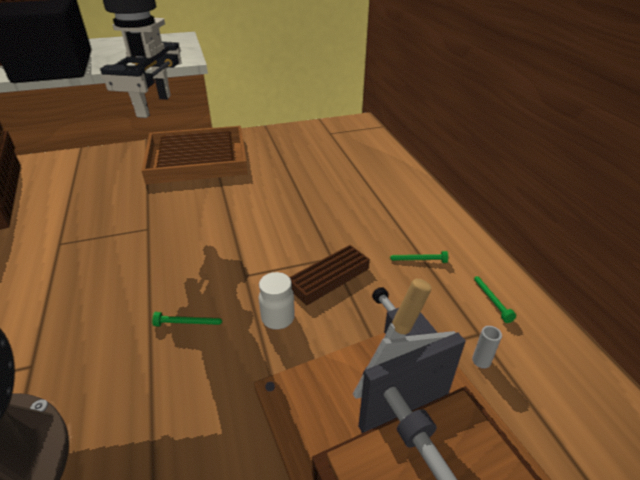

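View pics/top0.png

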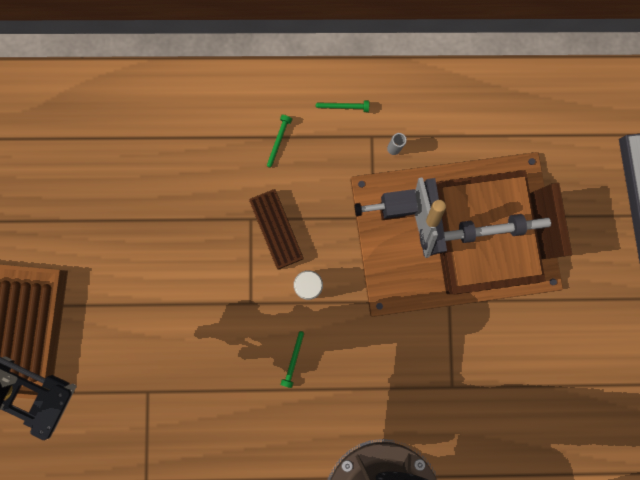

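View pics/wrist0.png

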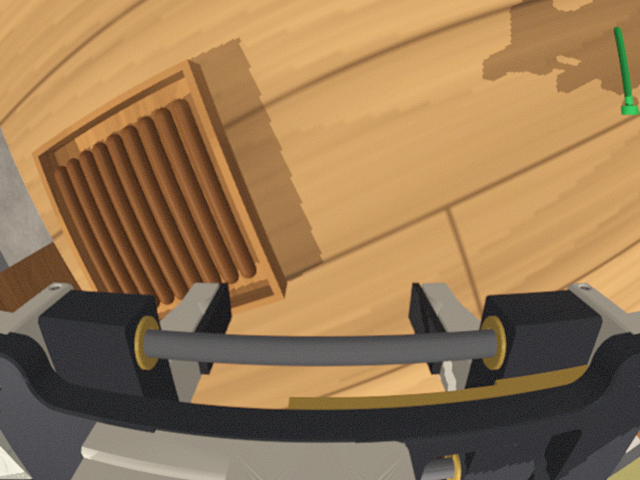

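```bash
python3 - <<'E'
import cv2
t=cv2.imread("pics/top0.png")
cv2.imwrite("pics/tc1.png",cv2.resize(t[140:330,340:580],None,fx=3.3,fy=3.15,interpolation=cv2.INTER_CUBIC)[:600,:800])
s=cv2.imread("pics/side0.png")
cv2.imwrite("pics/sc1.png",cv2.resize(s[260:460,320:520],None,fx=3,fy=3,interpolation=cv2.INTER_CUBIC))
cv2.imwrite("pics/tc2.png",cv2.resize(t[170:270,340:460],None,fx=6,fy=6,interpolation=cv2.INTER_CUBIC))
E
```

```text
(no output)
```

View pics/tc1.png

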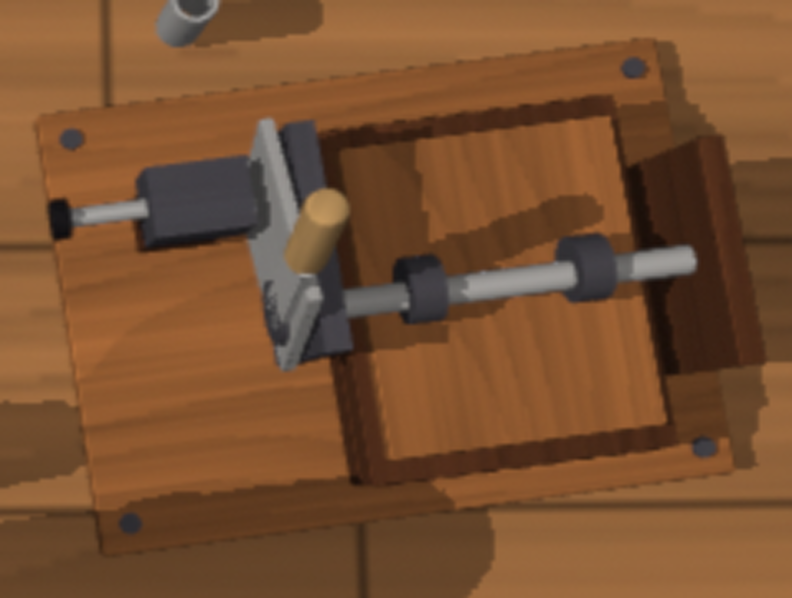

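View pics/sc1.png

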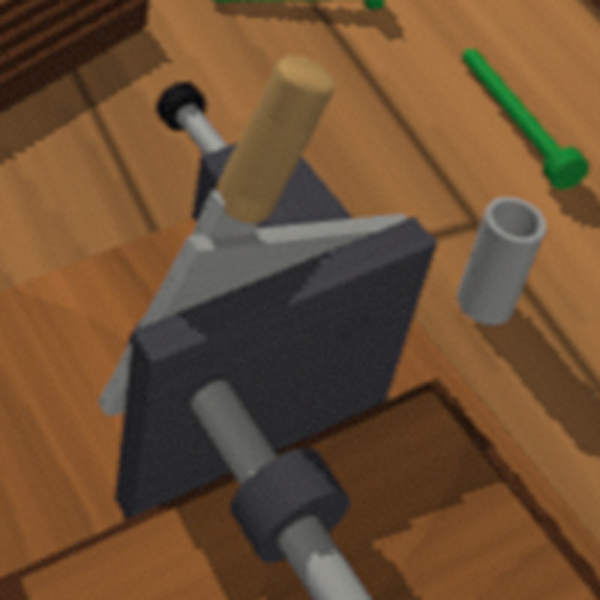

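View pics/tc2.png

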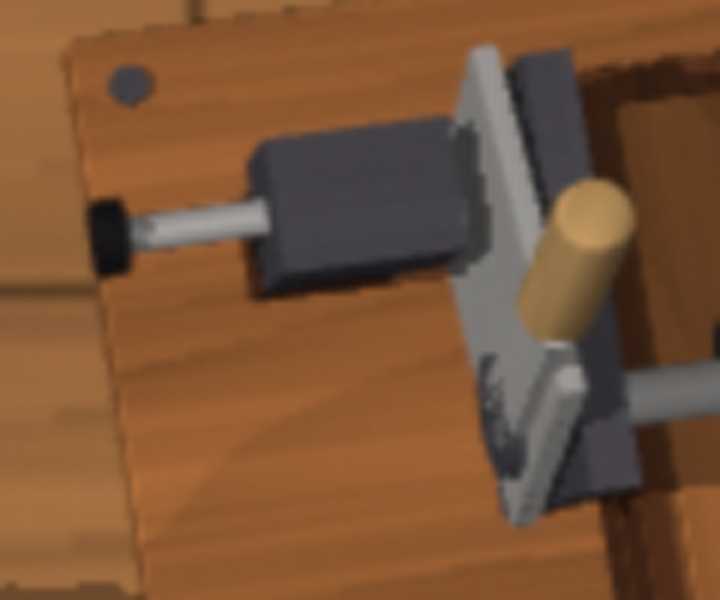

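```bash
cat > h.py <<'E'
import numpy as np,cv2
from scipy.optimize import least_squares
from plant import ctrl
def proj(m,P):
    return cv2.projectPoints(np.float64(P).reshape(-1,1,3),m['rvec'],m['tvec'],m['K'],None)[0].reshape(-1,2)
top=ctrl.camera_model('top'); side=ctrl.camera_model('side')
def p2w(p,q):
    c,s=np.cos(p[2]),np.sin(p[2]); q=np.atleast_2d(q)
    return np.c_[p[0]+c*q[:,0]-s*q[:,1],p[1]+s*q[:,0]+c*q[:,1],q[:,2]]
C=np.array([[.16,.12,.02],[.16,-.29,.02],[-.14,-.29,.02],[-.14,.12,.02]])
U=np.array([[351.2,177.5],[539.1,152.1],[562.1,289.2],[371.2,315.6]])
r=least_squares(lambda p:(proj(top,p2w(p,C))-U).ravel(),[.6,.1,0.1])
P=r.x
E
python3 - <<'E'
from h import *
print(P,np.degrees(P[2]),r.fun)
g=lambda a,L:[-L*np.sin(a),.004,.11+L*np.cos(a)]
for nm,m,uv in(('top',top,[439.5,206]),('side',side,[320+305/3,260+75/3])):
    q=least_squares(lambda a:(proj(m,p2w(P,g(a[0],.15)))-uv).ravel(),[-.4]);print(nm,q.x,q.fun)
q=least_squares(lambda y:(proj(top,p2w(P,[.075,y[0],.11]))-[358.3,209.5]).ravel(),[.12]);print(q.x,q.fun)
q=least_squares(lambda y:(proj(side,p2w(P,[.075,y[0],.11]))-[320+182/3,260+105/3]).ravel(),[.12]);print(q.x,q.fun)
for n,pt in(('pivot',[0,0,.11]),('guide',[.075,.074,.11]),('pin',[.075,.116,.11])):print(n,p2w(P,pt), proj(top,p2w(P,pt)),proj(side,p2w(P,pt)))
# bystanders
def ground(m,uv,z):
    return least_squares(lambda p:(proj(m,[p[0],p[1],z])-uv).ravel(),[.5,.2]).x
print('jar',ground(top,[308,285],.085),'tube',ground(top,[399,139],.07),'mould',ground(top,[276,230],.028))
E
```

```text
[ 0.52835699 -0.08178459  0.12259079] 7.023934959904574 [-0.65685934 -1.52257412 -0.32585759 -0.6475713   1.38044323  0.92404144
 -0.39581086  1.10565995]
top [-0.28842617] [-0.21378998  0.05208121]
side [-0.28371478] [-0.15192402 -1.50844676]
[0.12428281] [-0.04847398 -0.36689959]
[0.12366482] [ 0.62967759 -0.48686319]
pivot [[ 0.52835699 -0.08178459  0.11      ]] [[426.79332772 238.60110991]] [[379.86103851 374.90704319]]
guide [[0.59374511 0.00083135 0.11      ]] [[383.65409654 205.77696792]] [[398.57457577 316.85968597]]
pin [[0.58860918 0.04251614 0.11      ]] [[362.440701  208.5796357]] [[383.84698283 297.81196808]]
jar [0.44134545 0.15041579] tube [ 0.73832745 -0.04002703] mould [0.55733937 0.21584637]
```

```bash
cat >> h.py <<'E'
from scipy.spatial.transform import Rotation as R
Pc=P
def pose(o=None):
    o=o or ctrl.get_obs(); return np.array(o['tool_pos']),R.from_euler('xyz',o['orientation'],degrees=True)
Rp=R.from_euler('z',P[2])
def target(q,a):  # press-frame TCP position (m), tool tilted as the lever at angle a
    R0=R.from_euler('xyz',[np.pi,0,P[2]-np.pi/2])
    return p2w(P,q)[0],R0*R.from_rotvec([a,0,0])
def rel(q,a):
    p,r0=pose();tp,tr=target(q,a)
    return np.round(np.r_[(r0.inv()*tr).as_rotvec(),r0.inv().apply(tp-p)],4)
def state():
    o=ctrl.get_obs();p,r0=pose(o)
    c=Rp.inv().apply(p-[P[0],P[1],0]); _,R0=target([0,0,0],0)
    print('t',round(o['clock'],2),'press TCP mm',np.round(c*1e3,1),'tilt',np.round((R0.inv()*r0).as_rotvec(),4),'F press',np.round(Rp.inv().apply(o['force']),1),'open',round(o['opening']*1e3,1),'q',np.round(o['joint_pos'],0))
def lev(a,L): return [-L*np.sin(a),.004,.11+L*np.cos(a)]
E
python3 - <<'E'
from h import *
state()
print(rel([.0464+.165*0+.02*0,.004,.38],-.285))
print(rel([.0464,.15,.40],0))
E
```

```text
t 0.15 press TCP mm [-151.2  714.4  291.4] tilt [-1.1000e-03  8.0000e-04 -1.0023e+00] F press [-0.1  0.   0.1] open 87.5 q [ 81.  21.   1.  -0. -70. -17.]
[-0.2596 -0.1436  0.9952  0.549   0.4924 -0.0879]
[ 1.1000e-03 -8.0000e-04  1.0023e+00  4.7040e-01  3.6940e-01 -1.0800e-01]
```

```bash
python3 -m creep '[[0,0,0.08,0.02,0.016,-0.05,1],[0,0,0.17,0.06,0.045,-0.08,1],[0,0,0.25,0.09,0.07,-0.1,1],[0,0,0.33,0.12,0.095,-0.108,1],[0,0,0.42,0.15,0.12,-0.108,1],[0,0,0.5,0.18,0.142,-0.108,1],[0,0,0.58,0.21,0.165,-0.108,1],[0,0,0.66,0.24,0.19,-0.108,1],[0,0,0.75,0.27,0.212,-0.108,1],[0,0,0.83,0.3,0.235,-0.108,1],[0,0,0.92,0.33,0.26,-0.108,1],[0,0,1.0023,0.36,0.285,-0.108,1]]'; python3 - <<'E'
from h import *
state()
print(rel([.0464,.004,.38],-.285))
E
```

```text
clock: 1.15
tool_pos: [0.4932, 0.1946, 0.4003]
orientation: [-180.0, 0.0, -83.2]
force: [1.2, 1.0, 0.3]
opening: 0.0875
t 1.15 press TCP mm [ -1.1 278.6 400.3] tilt [ 0.0001 -0.0002  0.0041] F press [1.3 0.9 0.3] open 87.5 q [ 43.   4.  -7.  -0. -79. -36.]
[-0.2851  0.0008 -0.0041  0.2744 -0.0486  0.0202]
```

```bash
python3 -m creep '[[-0.04,0,0,0.04,-0.007,0.003,1],[-0.08,0,-0.004,0.08,-0.014,0.006,1],[-0.12,0,-0.004,0.12,-0.021,0.009,1],[-0.16,0,-0.004,0.16,-0.028,0.012,1],[-0.2,0,-0.004,0.2,-0.035,0.015,1],[-0.24,0,-0.004,0.24,-0.042,0.018,1],[-0.285,0,-0.004,0.2744,-0.0486,0.0202,1],[-0.285,0,-0.004,0.2744,-0.0486,0.0202,1]]'; python3 - <<'E'
from h import *
import cv2
cv2.imwrite("pics/w1.png",ctrl.snapshot("wrist")); cv2.imwrite("pics/s1.png",ctrl.snapshot("side"))
state()
print(rel(lev(-.285,.165),-.285))
E
```

```text
clock: 1.82
tool_pos: [0.5758, -0.0748, 0.3768]
orientation: [163.2, -0.0, -83.0]
force: [-0.9, 1.1, -2.5]
opening: 0.0877
t 1.92 press TCP mm [ 47.8   4.8 378.2] tilt [-0.2879 -0.0004 -0.001 ] F press [-0.2  0.7  0.1] open 87.5 q [ 12.  18.   7.  -1. -95.  -4.]
[ 0.0029  0.0002  0.0011  0.0009 -0.0299  0.1057]
```

View pics/w1.png

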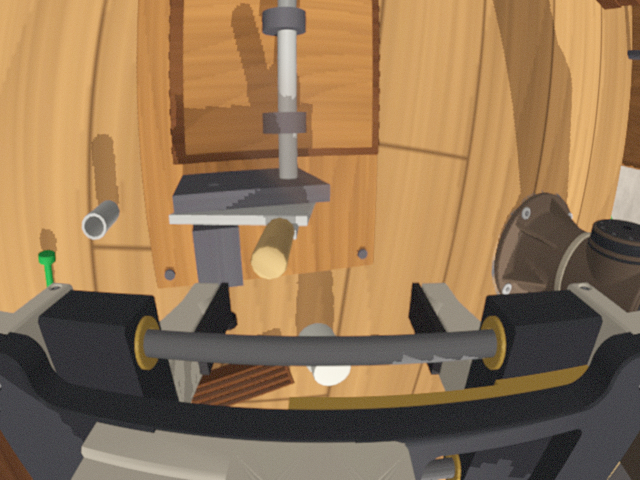

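View pics/s1.png

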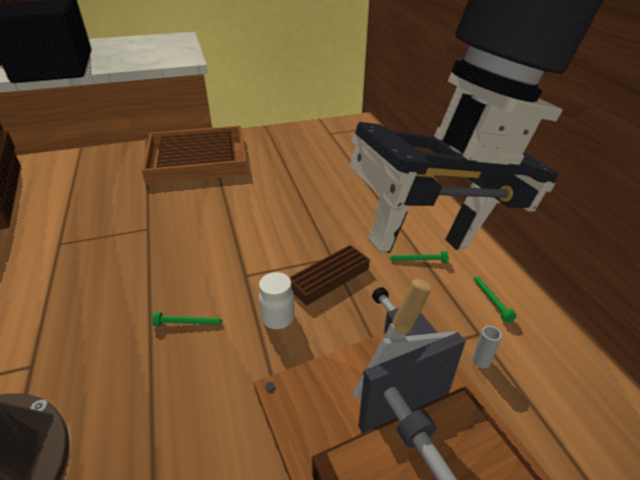

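```bash
python3 -m creep '[[0.003,0,0.001,0.001,-0.03,0,1],[0.003,0,0.001,0.001,-0.03,0.03,1],[0.003,0,0.001,0.001,-0.03,0.06,1],[0.003,0,0.001,0.001,-0.03,0.085,1],[0.003,0,0.001,0.001,-0.03,0.105,1],[0.003,0,0.001,0.001,-0.03,0.1057,1]]'; python3 - <<'E'
from h import *
import cv2
cv2.imwrite("pics/w2.png",ctrl.snapshot("wrist"));cv2.imwrite("pics/s2.png",ctrl.snapshot("side"))
state()
print(rel(lev(-.285,.165),-.285))
E
```

```text
clock: 2.42
tool_pos: [0.5713, -0.0696, 0.267]
orientation: [163.6, 0.1, -82.7]
force: [-1.3, -0.4, -0.3]
opening: 0.0877
t 2.52 press TCP mm [ 46.7   6.1 271. ] tilt [-0.2816  0.0008 -0.0046] F press [ 0.4 -0.8  1.6] open 87.4 q [ 12.  21.  -3.  -1. -82.  -4.]
[-0.0034 -0.0014  0.0044  0.0021 -0.0004  0.0026]
```

View pics/w2.png

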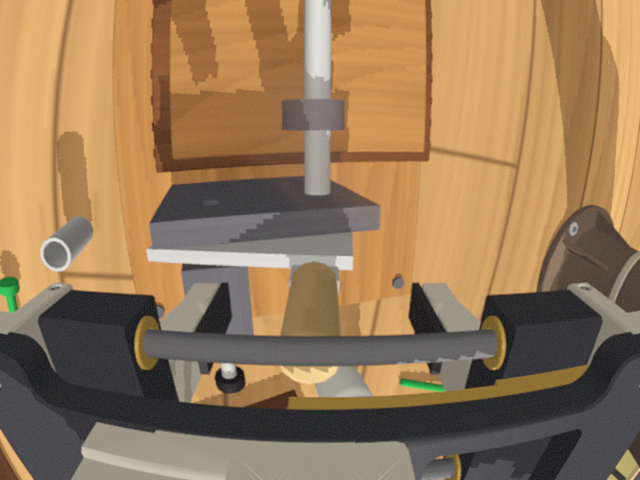

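View pics/s2.png

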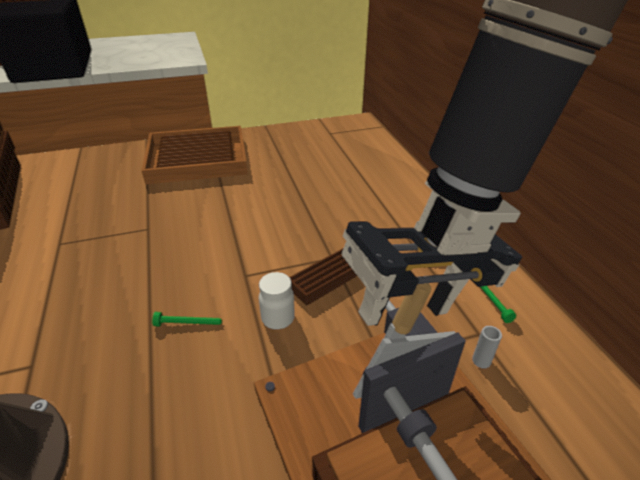

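```bash
python3 -m creep '[[0,0,0.004,0.002,0,0.002,0.6],[0,0,0.004,0.002,0,0.002,0.4],[0,0,0.004,0.002,0,0.002,0.3],[0,0,0.004,0.002,0,0.002,0.2],[0,0,0.004,0.002,0,0.002,0.2],[0,0,0.004,0.002,0,0.002,0.2],[0,0,0.004,0.002,0,0.002,0.2]]'; python3 - <<'E'
from h import *
state()
print(rel(lev(-.285,.165),-.285))
E
```

```text
clock: 3.1
tool_pos: [0.5738, -0.0729, 0.2683]
orientation: [163.9, -0.0, -83.0]
force: [-0.1, 0.1, 0.4]
opening: 0.0467
t 3.1 press TCP mm [ 46.1   3.3 268.3] tilt [-0.2818  0.0007  0.001 ] F press [-0.1  0.1  0.4] open 46.7 q [ 11.  21.  -3.  -1. -82.  -4.]
[-0.0032 -0.0005 -0.0011 -0.0007 -0.0002 -0.0001]
```

```bash
python3 -m creep '[[0,0,0,0,0,0,0.2],[0,0,0,0,0,0,0.2],[0,0,0,0,0,0,0.2],[0,0,0,0,0,0,0.2],[0,0,0,0,0,0,0.2],[0,0,0,0,0,0,0.2],[0,0,0,0,0,0,0.2],[0,0,0,0,0,0,0.2]]'; python3 - <<'E'
from h import *
state()
a0=-.285
p0=lev(a0,.165)
for a in np.linspace(-.285,0,8)[1:]: 
    print(rel(lev(a,.165),a))
E
```

```text
clock: 3.77
tool_pos: [0.5739, -0.0729, 0.2682]
orientation: [163.9, -0.1, -83.0]
force: [2.8, -0.7, -0.6]
opening: 0.0233
t 3.77 press TCP mm [ 46.3   3.3 268.2] tilt [-0.2816  0.0008  0.0009] F press [ 2.6 -1.  -0.6] open 23.3 q [ 11.  21.  -3.  -1. -82.  -4.]
[ 0.0373 -0.0007 -0.001  -0.0007  0.0067 -0.0001]
[ 0.078  -0.0007 -0.0009 -0.0007  0.0134  0.0003]
[ 0.1187 -0.0007 -0.0009 -0.0007  0.0201  0.001 ]
[ 0.1594 -0.0007 -0.0009 -0.0007  0.0267  0.0019]
[ 0.2001 -0.0008 -0.0009 -0.0007  0.0333  0.0031]
[ 0.2408 -0.0008 -0.0009 -0.0007  0.0399  0.0046]
[ 0.2816 -0.0008 -0.0009 -0.0007  0.0464  0.0063]
```

```bash
python3 -m creep '[[0.037,0,0,0,0.0067,0,0.2],[0.078,0,0,0,0.0134,0.0003,0.2],[0.119,0,0,0,0.02,0.001,0.2],[0.16,0,0,0,0.0267,0.0019,0.2],[0.2,0,0,0,0.0333,0.0031,0.2],[0.241,0,0,0,0.04,0.0046,0.2],[0.2816,0,0,0,0.0464,0.0063,0.2],[0.2816,0,0,0,0.0464,0.0063,0.2],[0.2816,0,0,0,0.0464,0.0063,0.2],[0.2816,0,0,0,0.0464,0.0063,0.2]]'; python3 - <<'E'
from h import *
state()
E
```

```text
clock: 4.6
tool_pos: [0.5276, -0.0786, 0.275]
orientation: [179.9, -0.0, -83.0]
force: [1.7, -1.5, -3.6]
opening: 0.0236
t 4.6 press TCP mm [ -0.4   3.3 275. ] tilt [-0.001   0.0008  0.001 ] F press [ 1.5 -1.7 -3.6] open 23.6 q [ 13.   8. -19.   0. -63.  -6.]
```

```bash
python3 -m creep '[[0,0,0,0,0,0,0.35],[0,0,0,0,0,0,0.5],[0,0,0,0,0,0,0.7],[0,0,0,0,0,0,0.7],[0,0,0,0,0,0,0.7],[0,0,0,0,0,-0.03,0.7],[0,0,0,0,0,-0.07,0.7],[0,0,0,-0.03,-0.015,-0.08,0.6],[0,0,0,-0.07,-0.03,-0.08,0.3],[0,0,0,-0.11,-0.05,-0.08,0],[0,0,0,-0.15,-0.07,-0.08,0],[0,0,0,-0.165,-0.0754,-0.08,0]]'; python3 - <<'E'
from h import *
import cv2
cv2.imwrite("pics/s3.png",ctrl.snapshot("side"));cv2.imwrite("pics/t3.png",ctrl.snapshot("top"))
state()
print(rel([.075,.168,.164],0))
g=lambda a,L:[-L*np.sin(a),.004,.11+L*np.cos(a)]
print(proj(side,p2w(P,g(0,.15))),proj(top,p2w(P,g(0,.15))),proj(side,p2w(P,g(0.05,.15))))
E
```

```text
clock: 5.6
tool_pos: [0.5835, 0.0979, 0.3547]
orientation: [180.0, -0.0, -82.9]
force: [0.7, -0.5, -0.6]
opening: 0.0338
t 5.7 press TCP mm [ 76.5 171.7 353.9] tilt [-0.0016  0.001  -0.0026] F press [-0.8  0.1 -0.5] open 25.5 q [ 28.  11.  -5.   0. -75. -21.]
[ 0.0016 -0.001   0.0026  0.0035  0.0012  0.1899]
[[390.07171839 290.69767971]] [[444.15479011 230.4748762 ]] [[384.10394245 292.86119807]]
```

View pics/s3.png

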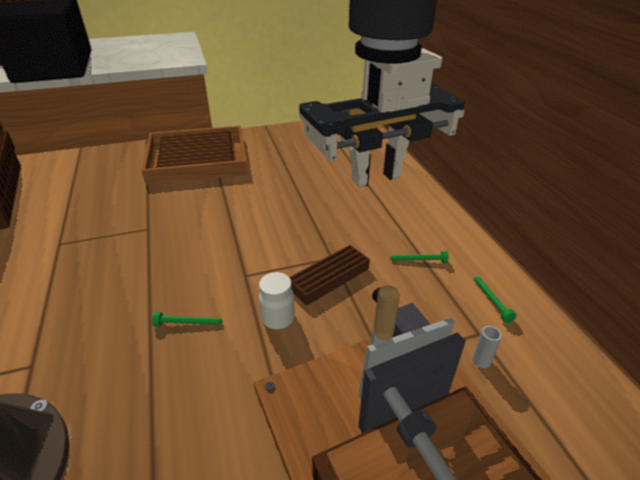

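View pics/t3.png

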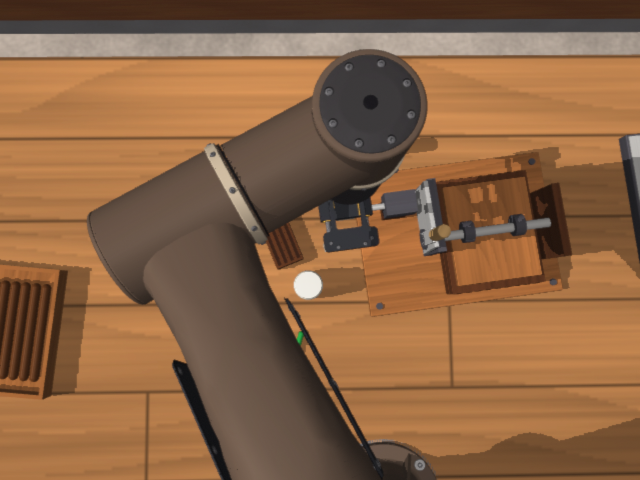

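```bash
python3 -m creep '[[0,0,0,0.002,0.001,0.035,0],[0,0,0.002,0.0035,0.0012,0.075,0],[0,0,0.002,0.0035,0.0012,0.11,0],[0,0,0.002,0.0035,0.0012,0.145,0],[0,0,0.002,0.0035,0.0012,0.175,0],[0,0,0.002,0.0035,0.0012,0.19,0],[0,0,0.002,0.0035,0.0012,0.19,0],[0,0,0.002,0.0035,0.0012,0.19,0]]'; python3 - <<'E'
from h import *
import cv2
cv2.imwrite("pics/w4.png",ctrl.snapshot("wrist"));cv2.imwrite("pics/s4.png",ctrl.snapshot("side"))
state()
print(rel([.075,.168,.164],0))
E
```

```text
clock: 6.37
tool_pos: [0.5816, 0.0902, 0.1646]
orientation: [179.9, -0.1, -83.1]
force: [0.7, 0.3, 0.6]
opening: 0.0004
t 6.47 press TCP mm [ 75.  164.7 166.5] tilt [0.0018 0.0005 0.0026] F press [0.6 0.  0.3] open 0.5 q [ 28.  19. -20.   0. -51. -21.]
[-0.0018 -0.0005 -0.0026 -0.0033 -0.      0.0025]
```

View pics/w4.png

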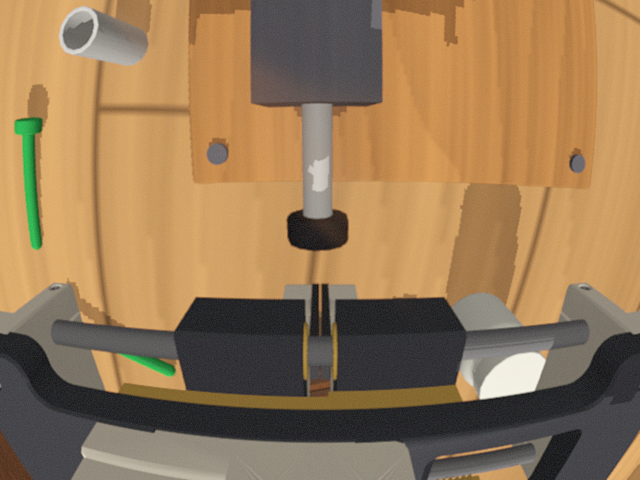

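View pics/s4.png

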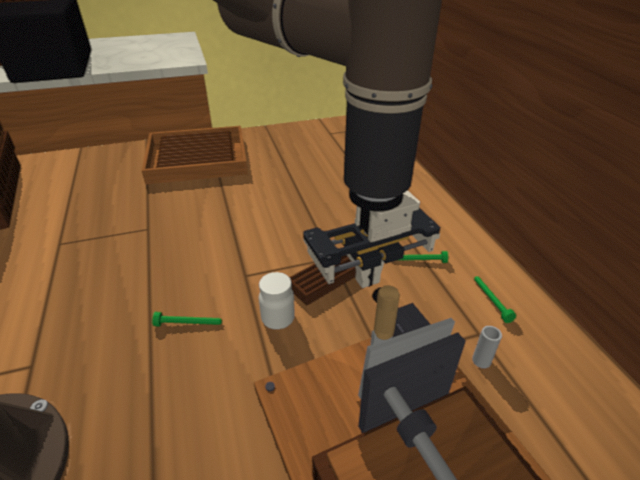

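```bash
python3 -m creep '[[0,0,0,0.01,0,0.001,0],[0,0,0,0.02,0,0.001,0],[0,0,0,0.025,0,0.001,0],[0,0,0,0.028,0,0.001,0],[0,0,0,0.031,0,0.001,0],[0,0,0,0.031,0,0.001,0]]'; python3 - <<'E'
from h import *
state()
E
python3 -m creep '[[0,0,0,0.002,0,0,0],[0,0,0,0.003,0,0,0],[0,0,0,0.004,0,0,0],[0,0,0,0.005,0,0,0]]'; python3 - <<'E'
from h import *
state()
E
```

```text
clock: 6.97
tool_pos: [0.5856, 0.0594, 0.1642]
orientation: [-180.0, -0.0, -83.2]
force: [-0.3, 0.7, -0.9]
opening: 0.0002
t 6.97 press TCP mm [ 74.  133.1 164.2] tilt [0.     0.0008 0.0034] F press [-0.2  0.8 -0.9] open 0.2 q [ 25.  19. -20.   0. -51. -18.]
clock: 7.3
tool_pos: [0.5862, 0.0559, 0.1639]
orientation: [-180.0, 0.0, -83.1]
force: [-1.1, 9.2, 1.0]
opening: 0.0002
t 7.3 press TCP mm [ 74.3 129.6 163.9] tilt [ 0.0005 -0.0004  0.0025] F press [-0.   9.3  1. ] open 0.2 q [ 24.  19. -20.  -0. -51. -18.]
```

```bash
python3 -m creep '[[0,0,0,0.001,0,0,0],[0,0,0,0.002,0,0,0],[0,0,0,0.002,0,0,0]]'; python3 - <<'E'
from h import *
state()
E
python3 -m creep '[[0,0,0,0.0005,0,0,0],[0,0,0,0.001,0,0,0],[0,0,0,0.001,0,0,0]]'; python3 - <<'E'
from h import *
state()
E
```

```text
clock: 7.55
tool_pos: [0.5867, 0.0552, 0.1642]
orientation: [-179.9, 0.1, -83.1]
force: [-2.2, 11.2, 3.0]
opening: 0.0004
t 7.55 press TCP mm [ 74.7 128.8 164.2] tilt [ 0.0017 -0.0019  0.0022] F press [-0.8 11.4  3. ] open 0.4 q [ 24.  19. -20.  -0. -51. -17.]
clock: 7.8
tool_pos: [0.5869, 0.0549, 0.1643]
orientation: [-179.9, 0.2, -83.1]
force: [-3.2, 15.7, 2.4]
opening: 0.0003
t 7.8 press TCP mm [ 74.8 128.5 164.3] tilt [ 0.0022 -0.0027  0.0021] F press [-1.3 16.   2.4] open 0.3 q [ 24.  19. -20.  -0. -51. -17.]
```

```bash
python3 -m creep '[[0,0,0,0.0005,0,0,0],[0,0,0,0.001,0,0,0],[0,0,0,0.001,0,0,0]]'; python3 - <<'E'
from h import *
state()
E
python3 -m creep '[[0,0,0,0.0005,0,0,0],[0,0,0,0.0005,0,0,0],[0,0,0,0.0005,0,0,0]]'; python3 - <<'E'
from h import *
import cv2
cv2.imwrite("pics/w5.png",ctrl.snapshot("wrist"));cv2.imwrite("pics/t5.png",ctrl.snapshot("top"))
state()
E
```

```text
clock: 8.05
tool_pos: [0.587, 0.0546, 0.1643]
orientation: [-179.9, 0.2, -83.1]
force: [-5.1, 18.7, 3.7]
opening: 0.0001
t 8.05 press TCP mm [ 74.9 128.2 164.3] tilt [ 0.0025 -0.0037  0.0021] F press [-2.8 19.2  3.7] open 0.1 q [ 24.  19. -20.  -0. -51. -17.]
clock: 8.3
tool_pos: [0.587, 0.0545, 0.1643]
orientation: [-179.9, 0.2, -83.1]
force: [-5.0, 21.3, 2.9]
opening: 0.0003
t 8.4 press TCP mm [ 74.9 128.1 164.3] tilt [ 0.0027 -0.0041  0.0018] F press [-2.1 21.3  3.8] open 0.7 q [ 24.  19. -20.  -0. -51. -17.]
```

View pics/w5.png

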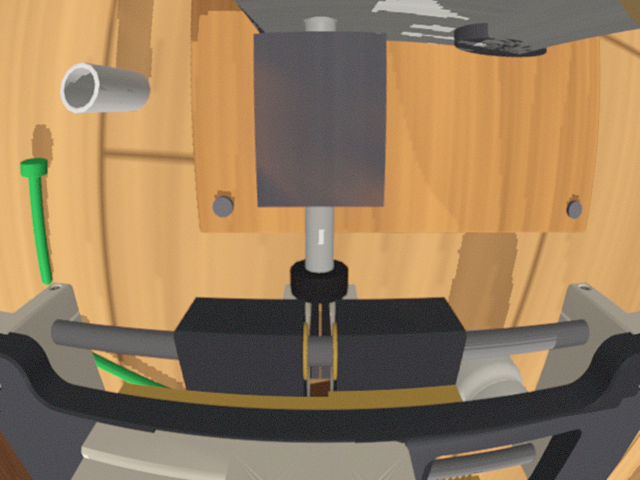

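```bash
python3 - <<'E'
import cv2,numpy as np
a=cv2.imread("pics/t3.png");b=cv2.imread("pics/t5.png")
c=[cv2.resize(i[170:270,390:470],None,fx=5,fy=5,interpolation=cv2.INTER_CUBIC) for i in(a,b)]
cv2.imwrite("pics/cmp.png",np.hstack(c))
E
```

```text
(no output)
```

View pics/cmp.png

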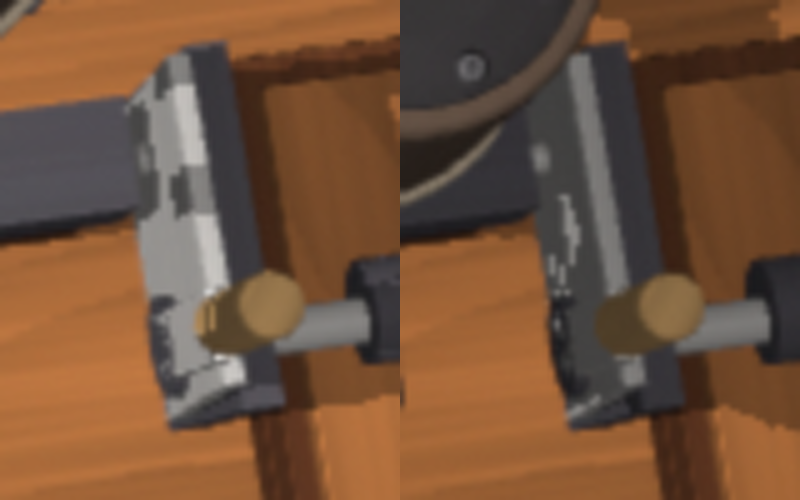

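```bash
python3 - <<'E'
import cv2,numpy as np
a=cv2.imread("pics/t3.png");b=cv2.imread("pics/t5.png")
# rod tip circle area
f=lambda i,y0,y1,x0,x1:cv2.resize(i[y0:y1,x0:x1],None,fx=8,fy=8,interpolation=cv2.INTER_CUBIC).astype(np.float32)
for box in((225,241,438,451),(222,243,436,453)):
    y0,y1,x0,x1=box;T=f(a,*box);S=f(b,y0-3,y1+3,x0-3,x1+3)
    r=cv2.matchTemplate(S,T,cv2.TM_CCOEFF_NORMED);_,v,_,l=cv2.minMaxLoc(r);print(v,(np.array(l)-24)/8)
for n,i in(('a',a),('b',b)):
    c=i.astype(int); m=(c[...,2]-c[...,0]>60); m[:224]=0;m[245:]=0;m[:,:439]=0;m[:,450:]=0
    ys,xs=np.nonzero(m);print(n,len(ys),ys.mean(),xs.mean())
E
```

```text
0.9882941842079163 [0.   0.25]
0.9758356213569641 [0.   0.25]
a 118 230.26271186440678 443.97457627118644
b 111 230.48648648648648 444.07207207207205
```

```bash
python3 -m creep '[[0,0,0,-0.03,0,0,0],[0,0,0,-0.035,0,-0.03,0.2],[0,0,0,-0.035,0,-0.07,0.4],[0,0,0,-0.035,0,-0.11,0.6],[0,0,0,-0.035,0,-0.15,0.7],[0,0,0,-0.03,0,-0.19,0.7],[0,0,0,0,0.02,-0.195,0.7],[0,0,0,0.03,0.04,-0.195,0.7],[0,0,0,0.06,0.055,-0.195,0.7],[0,0,0,0.09,0.07,-0.195,0.7],[0,0,0,0.12,0.075,-0.195,0.7],[0,0,0,0.12,0.075,-0.195,0.7]]'; python3 - <<'E'
from h import *
state()
print(rel(lev(0.003,.165),0.003))
E
```

```text
clock: 9.4
tool_pos: [0.5252, -0.0811, 0.3595]
orientation: [180.0, -0.1, -83.3]
force: [0.3, 0.3, 0.5]
opening: 0.0603
t 9.4 press TCP mm [ -3.1   1.  359.5] tilt [-0.0006  0.0017  0.0051] F press [0.3 0.3 0.5] open 60.3 q [ 12.   5. -11.   0. -74.  -6.]
[ 0.0036 -0.0017 -0.0051 -0.0031 -0.0026  0.0844]
```

```bash
python3 -m creep '[[0.003,0,-0.004,-0.003,-0.0026,0.02,0.7],[0.003,0,-0.004,-0.003,-0.0026,0.05,0.7],[0.003,0,-0.004,-0.003,-0.0026,0.075,0.7],[0.003,0,-0.004,-0.003,-0.0026,0.0844,0.7],[0.003,0,-0.004,-0.003,-0.0026,0.0844,0.2],[0.003,0,-0.004,-0.003,-0.0026,0.0844,0.2],[0.003,0,-0.004,-0.003,-0.0026,0.0844,0.2],[0.003,0,-0.004,-0.003,-0.0026,0.0844,0.2],[0.003,0,-0.004,-0.003,-0.0026,0.0844,0.2],[0.003,0,-0.004,-0.003,-0.0026,0.0844,0.2],[0.003,0,-0.004,-0.003,-0.0026,0.0844,0.2],[0.003,0,-0.004,-0.003,-0.0026,0.0844,0.2]]'; python3 - <<'E'
from h import *
state()
for a in (.033,.065): print(rel(lev(a,.165),a))
E
```

```text
clock: 10.4
tool_pos: [0.5275, -0.0744, 0.2753]
orientation: [-180.0, -0.1, -82.9]
force: [-6.5, 0.3, 6.9]
opening: 0.0239
t 10.4 press TCP mm [ -0.    7.4 275.3] tilt [ 0.0006  0.0009 -0.0011] F press [-6.5  1.1  6.9] open 23.9 q [ 13.   8. -19.   0. -63.  -6.]
[ 0.0324 -0.0009  0.0011  0.0034  0.0054  0.0004]
[ 0.0644 -0.0009  0.0011  0.0034  0.0107  0.0006]
```

```bash
python3 -m creep '[[0.016,0,0,0,0.0027,0,0.2],[0.033,0,0,0,0.0055,0.0002,0.2],[0.05,0,0,0,0.008,0.0004,0.2],[0.0644,0,0,0,0.0107,0.0006,0.2],[0.0644,0,0,0,0.0107,0.0006,0.2],[0.0644,0,0,0,0.0107,0.0006,0.2],[0.0644,0,0,0,0.0107,0.0006,0.2]]'; python3 - <<'E'
from h import *
state()
E
python3 -m creep '[[0,0,0,0,0,0,0.4],[0,0,0,0,0,0,0.7],[0,0,0,0,0,0,0.7],[0,0,0,0,0,0,0.7],[0,0,0,0,0,0,0.7],[0,0,0,0,0,-0.03,0.7],[0,0,0,0,0,-0.07,0.7],[-0.03,0,0,-0.03,-0.015,-0.085,0.6],[-0.065,0,0,-0.07,-0.035,-0.085,0.3],[-0.065,0,0,-0.11,-0.055,-0.085,0],[-0.065,0,0,-0.15,-0.075,-0.085,0],[-0.065,0,0,-0.162,-0.086,-0.085,0]]'; python3 - <<'E'
from h import *
state()
print(rel([.075,.155,.164],0))
E
```

```text
clock: 10.98
tool_pos: [0.517, -0.0758, 0.2749]
orientation: [-176.2, -0.1, -82.9]
force: [-7.4, 1.1, 9.8]
opening: 0.0239
t 10.98 press TCP mm [-10.6   7.3 274.9] tilt [ 0.0656  0.001  -0.0014] F press [-7.2  2.   9.8] open 23.9 q [ 14.   5. -22.   1. -59.  -7.]
clock: 11.98
tool_pos: [0.5783, 0.0987, 0.3643]
orientation: [-179.9, -0.0, -82.8]
force: [-0.0, -1.0, 0.5]
opening: 0.0337
t 11.98 press TCP mm [ 71.6 173.  364.3] tilt [ 0.0023  0.0004 -0.0026] F press [-0.2 -1.   0.5] open 33.7 q [ 29.  10.  -4.   0. -76. -22.]
[-0.0023 -0.0004  0.0026  0.0179 -0.0029  0.2003]
```

```bash
python3 -m creep '[[-0.002,0,0.002,0.003,-0.002,0.035,0],[-0.002,0,0.002,0.005,-0.003,0.075,0],[-0.002,0,0.002,0.005,-0.003,0.115,0],[-0.002,0,0.002,0.005,-0.003,0.155,0],[-0.002,0,0.002,0.005,-0.003,0.19,0],[-0.002,0,0.002,0.005,-0.003,0.2,0],[-0.002,0,0.002,0.01,-0.003,0.2,0],[-0.002,0,0.002,0.02,-0.003,0.2,0],[-0.002,0,0.002,0.02,-0.003,0.2,0]]'; python3 - <<'E'
from h import *
import cv2
cv2.imwrite("pics/s6.png",ctrl.snapshot("side"));
state()
print(rel([.075,.131,.164],0))
E
```

```text
clock: 12.73
tool_pos: [0.5849, 0.0747, 0.1669]
orientation: [-179.8, -0.0, -83.0]
force: [-0.1, -0.7, 0.5]
opening: 0.0006
t 12.78 press TCP mm [ 75.4 148.8 167.1] tilt [0.0039 0.0001 0.0013] F press [-0.5  0.1  0.9] open 0.3 q [ 26.  19. -20.   0. -51. -19.]
[-0.0039 -0.0001 -0.0013  0.0178  0.0003  0.0031]
```

View pics/s6.png

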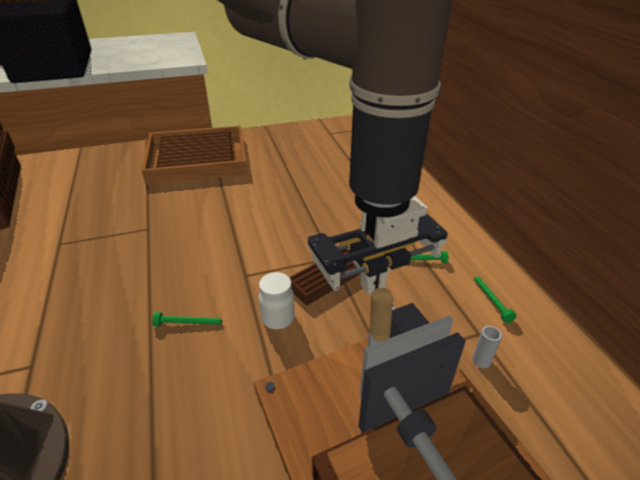

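```bash
python3 -m creep '[[-0.003,0,0,0.006,0,0.003,0],[-0.003,0,0,0.011,0,0.003,0],[-0.003,0,0,0.015,0,0.003,0],[-0.003,0,0,0.018,0,0.003,0],[-0.003,0,0,0.02,0,0.003,0],[-0.003,0,0,0.02,0,0.003,0]]'; python3 - <<'E'
from h import *
state()
E
python3 -m creep '[[0,0,0,0.001,0,0,0],[0,0,0,0.002,0,0,0],[0,0,0,0.002,0,0,0]]'; python3 - <<'E'
from h import *
state()
E
```

```text
clock: 13.28
tool_pos: [0.586, 0.0554, 0.1616]
orientation: [179.8, -0.0, -83.0]
force: [-0.3, -0.6, 0.1]
opening: 0.0006
t 13.28 press TCP mm [ 74.  129.1 161.6] tilt [-0.0027  0.0007  0.0012] F press [-0.3 -0.6  0.1] open 0.6 q [ 24.  19. -20.  -0. -51. -17.]
clock: 13.53
tool_pos: [0.5861, 0.0538, 0.1615]
orientation: [179.8, -0.0, -83.0]
force: [-0.5, 0.3, -0.0]
opening: 0.0006
t 13.53 press TCP mm [ 73.9 127.5 161.5] tilt [-0.003   0.0008  0.0005] F press [-0.5  0.3 -0. ] open 0.6 q [ 24.  19. -20.  -0. -51. -17.]
```

```bash
python3 -m creep '[[0,0,0,0.001,0,0,0],[0,0,0,0.002,0,0,0],[0,0,0,0.002,0,0,0]]'; python3 - <<'E'
from h import *
state()
E
python3 -m creep '[[0,0,0,0.001,0,0,0],[0,0,0,0.002,0,0,0],[0,0,0,0.002,0,0,0]]'; python3 - <<'E'
from h import *
state()
E
```

```text
clock: 13.78
tool_pos: [0.5863, 0.0518, 0.1615]
orientation: [179.8, -0.1, -83.0]
force: [0.2, -0.6, -0.2]
opening: 0.0004
t 13.78 press TCP mm [ 73.9 125.4 161.5] tilt [-0.003   0.0009  0.0006] F press [ 0.1 -0.6 -0.2] open 0.4 q [ 24.  19. -20.  -0. -51. -17.]
clock: 14.03
tool_pos: [0.5866, 0.0497, 0.1615]
orientation: [179.8, -0.1, -83.0]
force: [0.6, -0.2, 0.4]
opening: 0.0003
t 14.03 press TCP mm [ 73.9 123.3 161.5] tilt [-0.003   0.0009  0.0008] F press [ 0.6 -0.3  0.4] open 0.3 q [ 24.  19. -20.  -0. -51. -17.]
```

```bash
python3 - <<'E'
from h import *
import cv2
w=ctrl.snapshot("wrist");cv2.imwrite("pics/w7.png",w)
E
```

```text
(no output)
```

View pics/w7.png

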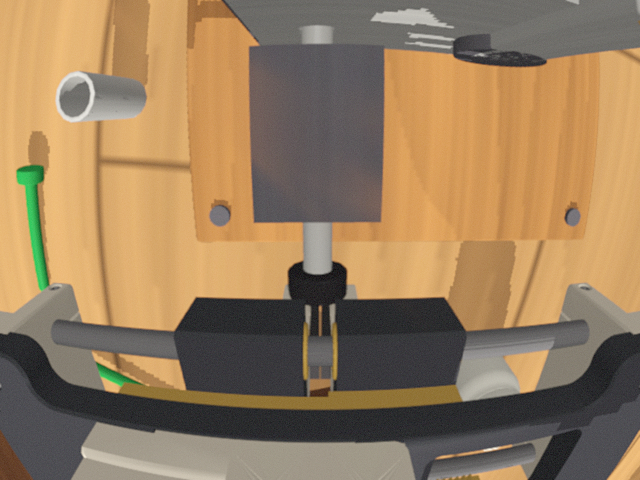

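```bash
python3 -m creep '[[0,0,0,0.001,0,0,0],[0,0,0,0.002,0,0,0],[0,0,0,0.003,0,0,0],[0,0,0,0.004,0,0,0],[0,0,0,0.004,0,0,0]]'; python3 - <<'E'
from h import *
state()
E
python3 -m creep '[[0,0,0,0.001,0,0,0],[0,0,0,0.002,0,0,0],[0,0,0,0.003,0,0,0],[0,0,0,0.004,0,0,0],[0,0,0,0.004,0,0,0]]'; python3 - <<'E'
from h import *
state()
E
```

```text
clock: 14.5
tool_pos: [0.5871, 0.0456, 0.1615]
orientation: [179.8, -0.1, -83.0]
force: [-0.0, 0.9, -0.8]
opening: 0.0005
t 14.5 press TCP mm [ 73.8 119.3 161.5] tilt [-0.0031  0.0009  0.0009] F press [ 0.1  0.9 -0.8] open 0.5 q [ 23.  19. -20.  -0. -51. -16.]
clock: 14.92
tool_pos: [0.5876, 0.0417, 0.1615]
orientation: [179.8, -0.1, -83.0]
force: [0.5, -0.4, 0.6]
opening: 0.0003
t 14.92 press TCP mm [ 73.9 115.3 161.5] tilt [-0.003   0.0009  0.0009] F press [ 0.5 -0.5  0.6] open 0.3 q [ 23.  19. -20.   0. -51. -16.]
```

Going in freely; continue to home.

```bash
python3 -m creep '[[0,0,0,0.0015,0,0,0],[0,0,0,0.003,0,0,0],[0,0,0,0.005,0,0,0],[0,0,0,0.007,0,0,0],[0,0,0,0.009,0,0,0],[0,0,0,0.011,0,0,0],[0,0,0,0.013,0,0,0],[0,0,0,0.015,0,0,0],[0,0,0,0.015,0,0,0]]'; python3 - <<'E'
from h import *
state()
E
python3 -m creep '[[0,0,0,0.001,0,0,0],[0,0,0,0.002,0,0,0],[0,0,0,0.003,0,0,0],[0,0,0,0.003,0,0,0]]'; python3 - <<'E'
from h import *
state()
E
```

```text
clock: 15.67
tool_pos: [0.5894, 0.0265, 0.1615]
orientation: [179.8, -0.1, -83.0]
force: [-0.1, -0.3, 0.1]
opening: 0.0006
t 15.67 press TCP mm [ 73.8 100.  161.5] tilt [-0.0031  0.001   0.001 ] F press [-0.2 -0.3  0.1] open 0.6 q [ 22.  19. -20.   0. -51. -15.]
clock: 16.0
tool_pos: [0.5897, 0.0239, 0.1615]
orientation: [179.8, -0.1, -83.0]
force: [-0.1, 0.1, 0.1]
opening: 0.0005
t 16.0 press TCP mm [ 73.8  97.3 161.5] tilt [-0.003   0.0009  0.0008] F press [-0.   0.1  0.1] open 0.5 q [ 21.  19. -20.   0. -51. -14.]
```

```bash
python3 -m creep '[[0,0,0,0.001,0,0,0],[0,0,0,0.002,0,0,0],[0,0,0,0.003,0,0,0],[0,0,0,0.003,0,0,0]]'; python3 - <<'E'
from h import *
state()
E
python3 -m creep '[[0,0,0,0.001,0,0,0],[0,0,0,0.002,0,0,0],[0,0,0,0.002,0,0,0]]'; python3 - <<'E'
from h import *
import cv2
cv2.imwrite("pics/w8.png",ctrl.snapshot("wrist"))
state()
E
```

```text
clock: 16.33
tool_pos: [0.5898, 0.023, 0.1615]
orientation: [179.9, 0.1, -83.0]
force: [-5.4, 12.8, 3.2]
opening: 0.0005
t 16.33 press TCP mm [ 73.8  96.5 161.5] tilt [-0.0024 -0.002   0.0008] F press [-3.8 13.4  3.2] open 0.5 q [ 21.  19. -20.  -0. -51. -14.]
clock: 16.58
tool_pos: [0.5899, 0.0227, 0.1615]
orientation: [179.9, 0.2, -83.0]
force: [-7.2, 22.3, 4.3]
opening: 0.0008
t 16.63 press TCP mm [ 73.8  96.2 161.6] tilt [-0.0019 -0.0041  0.0005] F press [-5.4 21.9  4.1] open 0.4 q [ 21.  19. -20.  -0. -51. -14.]
```

View pics/w8.png

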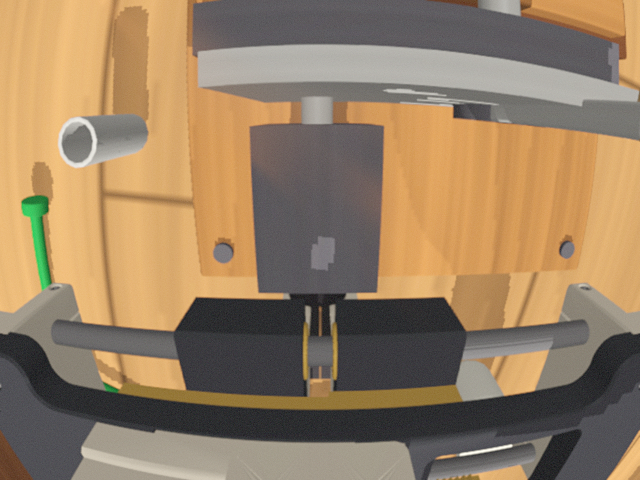

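```bash
python3 -m creep '[[0,0,0,-0.01,0,0,0],[0,0,0,-0.03,0,0,0],[0,0,0,-0.06,0,0,0],[0,0,0,-0.07,0,-0.03,0],[0,0,0,-0.075,0,-0.07,0],[0,0,0,-0.085,0,-0.1,0],[0,0,0,-0.085,0,-0.1,0],[0,0,0,-0.085,0,-0.1,0]]'; python3 - <<'E'
from h import *
import cv2
w=ctrl.snapshot("wrist");s=ctrl.snapshot("side")
cv2.imwrite("pics/w9.png",w)
cv2.imwrite("pics/s9.png",cv2.resize(s[260:460,320:520],None,fx=3,fy=3,interpolation=cv2.INTER_CUBIC))
state()
E
```

```text
clock: 17.3
tool_pos: [0.581, 0.1044, 0.2638]
orientation: [-179.9, 0.0, -83.0]
force: [-0.1, 0.2, -2.1]
opening: 0.0003
t 17.4 press TCP mm [ 73.7 177.5 260.9] tilt [-0.0038  0.0009  0.0009] F press [ 0.2 -0.3 -0.3] open 0.7 q [ 29.  14. -13.  -0. -63. -22.]
```

View pics/w9.png

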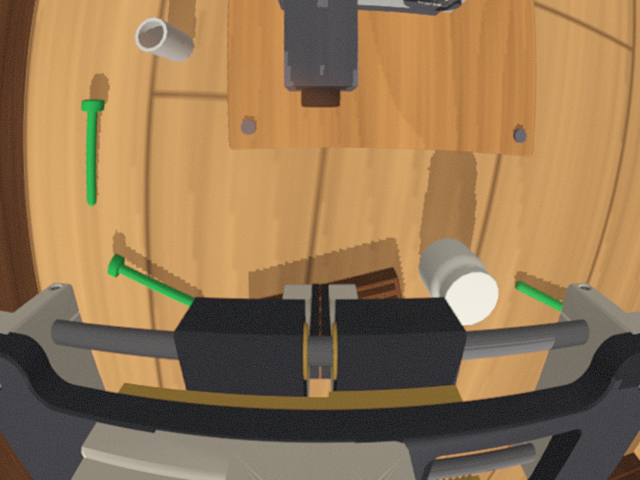

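View pics/s9.png

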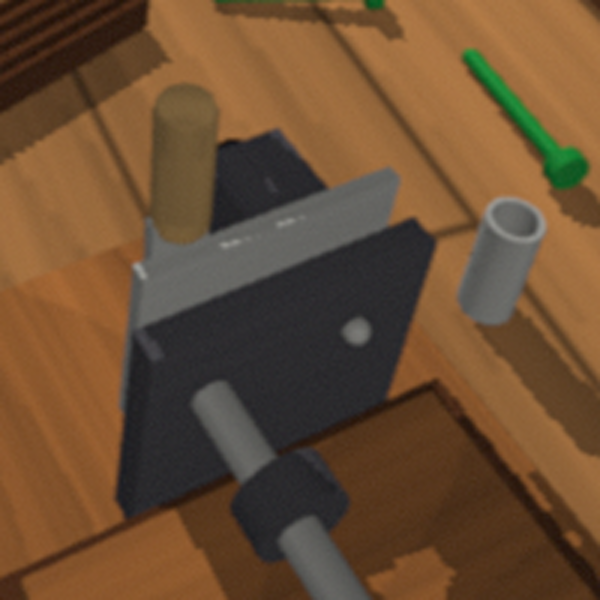

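The side crop shows the nose sticking out of the far side of the cheek at (357,331). In the wrist picture the head, at (320,97), sits flush on the guide block. The arm is clear of everything, so I'm handing in.

```bash
python3 - <<'E'
from plant import ctrl
print(ctrl.close_job())
E
```

```text
the job is handed in; nothing more can be done
None
```

The press is locked: the pin is fully home through the plate and the cheek, and I handed the job in at about 17.4 s of the 72 s allowed.

- **Lever:** I gripped it and swung it to about 0 rad. The pin stopped on the plate there, still blocked at about 21 N. Comparing the top pictures showed the lever nudged very slightly to the positive side (about 0.25 px). I then set it to about +0.065 rad, and the pin went in with almost no force.
- **Pin:** I pushed it until it stopped hard with the tool at press y of about 96 mm, where the force rose to 22 N. I had expected that stop at 95.5 mm if the head was seated.

**Last checks:**
- The wrist picture shows the head flush on the guide block, and the side picture shows the nose sticking out of the back of the cheek.
- The lever stands at about +0.07 rad, well within the 0.2 limit.
- The jar, the tube and the mould half look undisturbed; I did not measure them again.
- The arm had backed off clear, with no contact force.

No check failed in the end; the only miss was the blocked first try.

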